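Nudge the bearing into its pocket and swing the keeper over it

ROBOT

A 6-joint arm with a two-finger parallel gripper is mounted at the origin on a cart in front of the work surface, level with it; the furniture and walls round the work are solid. World frame = base frame: x ahead of the robot, y to its left, z up, the work surface at z = 0. Lengths are in mm, angles in rad, forces in N, time in s.
With the tool pointing down it reaches from about 300 to 775 mm from the base axis. Payload 14.6 kg.
Tool frame: the origin (TCP) lies at the very end of the fingers, on their centre line; the grasp point (between the pads) lies 19 mm behind it; z points along the fingers, y is the line along which they close (so a half turn about z gives the same grasp; the last joint's range is limited). The gripper opens to 94 mm and grips with 3 to 60 N. Pads are 16 mm wide; open, the fingers measure 119 mm over their backs; the gripper's body (75 mm by 177 mm) begins 78 mm behind the grasp point.
Start: joints at [-1.216, 0.3, 1.521, -0, 1.321, -0.067], TCP at [225.164, -501.787, 205.446] pointing down, gripper open.
Joint ranges: [-3.03, 3.03], [-0.79, 2.21], [0.23, 2.52], [-1.04, 4.18], [0, 3.07], [-2.55, 2.55]. Speed limits (rad/s): [2.22, 2.22, 2.57, 3.14, 3.14, 3.14].

INTERFACE

Orientations are given as [roll, pitch, yaw] about the fixed x, y, z axes, in that order (R = Rz(yaw) Ry(pitch) Rx(roll)).
In Python, from cell import manip, optics gives the robot as it stands.
- The arm moves only by the shell command python3 -m crank 'ROWS' [FORCE]. ROWS is JSON, a list of rows, each a list of 7 numbers: the opening in per cent of the stroke, from 0 (shut) to 100 (fully open), then the shift along the tool's x, y, z in mm, then the turn, a rotation vector about the tool's x, y, z in rad. A call has 1 to 10 rows; each row is the pose to reach, as a shift and turn from the pose commanded when the call began, along the tool's axes at that moment; what a row does not reach only later rows make up. A row lasts 1/10 s, in which the tool goes at most 50 mm and 8.59 degrees, less where a joint would pass 70% of its speed; a pose out of reach is approached as far as the arm can. A call with a gripper value outside its range is refused whole. The fingers move at their own pace and stop on an object; FORCE is the grip in N (left out, the last holds). Time passes only in rows, so rows that repeat a pose let the fingers close. It gives the time, the measured TCP pose, the force, the opening and the grip force at its end, in the units of the state.
- manip.read_state(): the state, without advancing time (a new reading comes with each control period).
- optics.camera(name): name is "scene" or "top"; returns (picture, depth): 400x640x3 uint8, red, green, blue; 400x640 float32, mm along the optical axis (not along the pixel's ray), 0 where there is no reading.
- optics.calibration(name): a dict with "camera_matrix" (3x3 intrinsics, pixels), "R" (3x3) and "t" (3): a world point X has camera coordinates R X + t. Camera axes: x right, y down, z forward; pixel columns grow to the right and rows downward; lengths in mm; the calibration is good to about 2 mm. A picture is of the moment at which its call begins. calibration takes no time and is no camera call.
- manip.sign_off(): hands the job in; it is judged then, once.
The state is a dict: "clock": time; "joints": joint angles; "qd": joint speeds; "effort": joint torques, N m; "eef_pos": TCP position; "eef_rot": TCP orientation; "wrist_force": force on the tool from outside, world axes, zero at the start; "moment": the same for the moment, N m; "finger_gap": finger opening in mm; "finger_force": force on a finger pad.
Only numpy, scipy, OpenCV 4.12 (cv2) and the standard library are available. Lean on these libraries where they do the work, as an engineer would, in place of code of your own. Each camera call takes 0.05 s, during which the arm holds its last target. There are 200 camera calls.

TASK

A ball bearing lies loose on the green housing plate: push it across the plate with the fingertips until it drops into the round pocket and lies flat on the pocket's floor. Then push the keeper tab by its orange post round over the bearing until it stops. Do not pick the bearing up, and leave the steel weight, the tape roll and the side cutters where they are.

Things in the scene. Friction and masses are not known exactly. Their poses are not given: they have to be found in the camera images.
- housing: green bearing housing plate, 200 x 140 x 20 mm, fixed, flat top face at z = 0.020. Origin at the centre of its underside; x along its 200 mm side, y along its 140 mm side, z up. Pocket at x +45 mm, y 0; keeper pivot at x +45, y +55 mm. The bearing starts on the half with negative x. Only the keeper stands above the top face
- pocket (a point): centre of the floor of the round pocket in the plate: 51 mm in diameter, 12 mm deep, 1 mm chamfer at its mouth; the point is 8 mm above the table, 12 mm below the plate's top face. Axes as the plate's
- bearing: loose steel ball bearing with a black seal, a disc 47 mm in diameter, 14 mm thick, about 0.11 kg, solid for contacts. Origin at the centre of its underside, z along its axis (up). Starts flat on the plate (origin at z = 0.020); seated in the pocket its origin is at z = 0.008 and it stands 2 mm above the plate's face. Friction varies a little
- keeper (a joint): angle of the steel keeper tab about its upright pivot, rad: 0 = along the plate's +x (open); grows clockwise from above to the stop at 1.57 (along the plate's -y, over the pocket). Starts at 0 to 0.35; about 1 N at the post turns it; stays where left. Tab 14 mm wide, 5 thick, reaches 49 from the pivot, underside 5 mm above the plate face (3 above a seated bearing; an unseated one blocks it)
- keeper_pivot (a point): the keeper's pivot axis, at the height of the plate's top face (z = 0.020). The pivot boss is 16 mm in diameter; its screw head reaches 13 mm above the face
- keeper_post (a point): centre of the top of the orange post on the keeper tab: upright, 10 mm in diameter, 22 mm tall above the tab, 38 mm from the pivot axis; top at z = 0.052, foot (top of the tab) at z = 0.030
- weight: square steel weight with a knob, 40 x 40 x 49 mm, loose bystander beside the plate; origin at the centre of its underside
- tape: roll of brown tape lying flat, 94 mm in diameter, 25 mm tall, loose bystander beside the plate; origin at the centre of its underside
- cutters: side cutters with red handles, 127 x 46 x 12 mm, lying loose to the right of the plate; a bystander; origin at the centre of their underside
Mind the look-alikes: they are no part of the job. Leave any brown or white look-alike of the bearing alone.

How it is judged:
By the outcome, as a careful person would: the job done as asked, in the order asked, and still so for the second after the job is handed in, with the robot touching nothing.
It also fails if it takes over 58 s, if anything falls off the work surface, if the arm or the gripper's body presses on something with over 40 N, if the wrist force passes 120 N, or if a joint passes its speed limit or range.

## Working session

There is one attempt and no reset: what is moved stays moved. The work goes in short steps, Python scripts to look and compute and a shell command to move; the robot and the scene stay as the last step left them, time stands still between calls to the robot, and variables do not carry over. Pictures are saved under pics/ and viewed, at most 10 in all, crops included, and the job is handed in when it is done.

```bash
ls; mkdir -p pics
python3 - <<'E'
from cell import manip, optics
import cv2
for n in("scene","top"):
    p,d=optics.camera(n); cv2.imwrite(f"pics/{n}0.png",p[:,:,::-1])
    c=optics.calibration(n); print(n,c)
print(manip.read_state())
E
```

```text
pics
scene {'camera_matrix': array([[486.53840193,   0.        , 319.28456624],
       [  0.        , 486.53840193, 190.7108969 ],
       [  0.        ,   0.        ,   1.        ]]), 'R': array([[-0.91091922, -0.41256747, -0.0037764 ],
       [-0.30049572,  0.66968924, -0.6791308 ],
       [ 0.28271629, -0.61749851, -0.73400755]]), 't': array([ 460.48985975,  250.88106506, 1020.09546206])}
top {'camera_matrix': array([[387.15108905,   0.        , 321.85937511],
       [  0.        , 387.15108905, 204.39831939],
       [  0.        ,   0.        ,   1.        ]]), 'R': array([[ 4.85147171e-03, -9.99987405e-01,  1.28557892e-03],
       [-9.90767912e-01, -4.98091216e-03, -1.35477434e-01],
       [ 1.35482131e-01, -6.16445404e-04, -9.90779598e-01]]), 't': array([-69.59375689, 543.66301597, 846.31472345])}
{'clock': 0.1, 'joints': array([-1.21561067e+00,  3.00426703e-01,  1.52150257e+00, -1.28124927e-05,
        1.32070519e+00, -6.65932525e-02]), 'qd': array([ 1.91877250e-04, -6.60483114e-04, -2.08964729e-03, -1.40367295e-03,
        8.50239690e-05, -1.57917120e-04]), 'effort': array([ 1.46300295e-04, -5.32647407e+01, -3.53288949e+01,  7.08285207e-02,
        2.34139472e-02, -9.25436461e-05]), 'eef_pos': array([ 225.07836582, -501.58311276,  204.94389645]), 'eef_rot': array([-3.14055233e+00, -5.69429542e-05,  4.21782058e-01]), 'wrist_force': array([0.04113231, 0.29871182, 0.60266967]), 'moment': array([ 0.02194494, -0.01907276,  0.02087729]), 'finger_force': 0.0, 'finger_gap': 94.02523174533346}
```

View pics/top0.png

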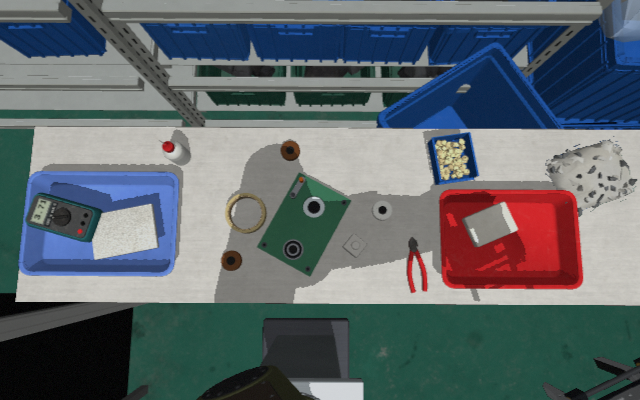

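View pics/scene0.png

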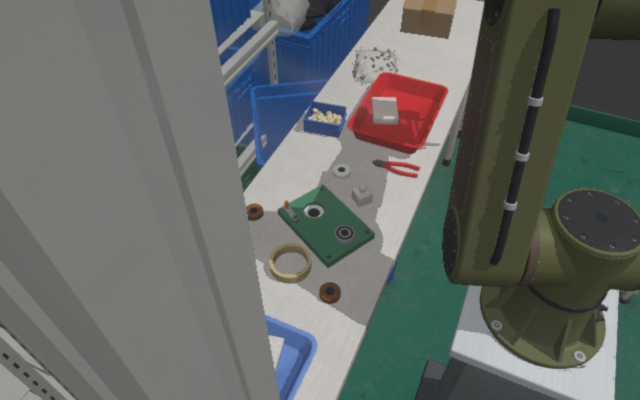

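The top view shows the green plate with corners near (305,174), (351,200), (308,274) and (260,246). There is a dark disc at (293,249), a pocket-like ring at (314,207) and the keeper at (298,184). Look-alikes are brown at (290,150) and (231,260), and white at (382,210). The bearing should be (293,249), since it is steel and black and sits on the plate's −x half. I'll confirm that with a crop.

Run:
```python
import cv2
a=cv2.imread("pics/top0.png")[165:285,220:380]
cv2.imwrite("pics/crop0.png",cv2.resize(a,None,fx=5,fy=5,interpolation=cv2.INTER_CUBIC))
```

```text
(no output)
```

View pics/crop0.png

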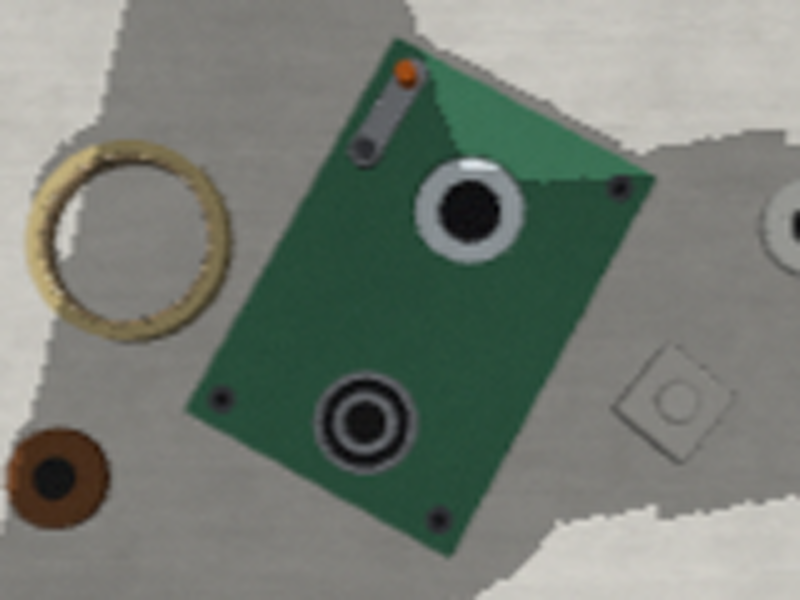

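The crop confirms it: the steel and black bearing is at about (293,249) on the plate, and the empty pocket is at about (314,207). The keeper is open, with its pivot near (293,195) and its orange post near (301,179). Next I'll measure these.

```bash
cat > h.py <<'E'
import numpy as np, cv2
from cell import manip, optics
def ray(n,uv,z):
    c=optics.calibration(n);K,R,t=c["camera_matrix"],c["R"],c["t"]
    uv=np.atleast_2d(uv).astype(float)
    d=(np.linalg.inv(K)@np.c_[uv,np.ones(len(uv))].T).T@R
    o=-R.T@t
    return (o+d*((z-o[2])/d[:,2])[:,None])[:,:2]
def holes(p,n,x0,y0,x1,y1):
    h=cv2.cvtColor(p,cv2.COLOR_RGB2HSV)
    g=cv2.inRange(h,(55,70,30),(95,255,255)); m=np.zeros_like(g); m[y0:y1,x0:x1]=g[y0:y1,x0:x1]
    cs,hi=cv2.findContours(m,cv2.RETR_CCOMP,cv2.CHAIN_APPROX_NONE)
    o=max(range(len(cs)),key=lambda i:cv2.contourArea(cs[i])); H=[cs[i] for i in range(len(cs)) if hi[0][i][3]==o and cv2.contourArea(cs[i])>100]
    return cs[o][:,0],[c[:,0] for c in H]
def orange(p,x0,y0,x1,y1):
    h=cv2.cvtColor(p,cv2.COLOR_RGB2HSV); m=cv2.inRange(h,(3,190,110),(14,255,255))[y0:y1,x0:x1]
    M=cv2.moments(m,True); return np.array([M['m10']/M['m00']+x0,M['m01']/M['m00']+y0]),M['m00']
E
python3 - <<'E'
from h import *
p=cv2.imread("pics/top0.png")[:,:,::-1].copy()
o,H=holes(p,"top",240,160,370,285)
w=ray("top",o,20).astype(np.float32); r=cv2.minAreaRect(w); print("plate",r)
for c in H:
    e=ray("top",c,20).astype(np.float32); print(cv2.minAreaRect(e)[:2],c.mean(0), cv2.fitEllipse(e), 'z34',cv2.fitEllipse(ray("top",c,34).astype(np.float32))[0])
u,a=orange(p,290,165,320,200); P=ray("top",u,52)[0]; print("post",u,a,P)
b=cv2.boxPoints(r); print(b)
s=cv2.imread("pics/scene0.png")[:,:,::-1].copy()
o,H=holes(s,"scene",260,170,390,275); r=cv2.minAreaRect(ray("scene",o,20).astype(np.float32)); print("sc",r)
for c in H: e=ray("scene",c,20).astype(np.float32); print(c.mean(0),cv2.fitEllipse(e),cv2.fitEllipse(ray("scene",c,27).astype(np.float32))[0])
u,a=orange(s,270,190,300,225); print(u,a,ray("scene",u,47))
E
```

```text
plate ((502.48162841796875, -26.118499755859375), (137.8544464111328, 198.67190551757812), 61.60308837890625)
((443.0133056640625, -0.19277572631835938), (50.29179000854492, 49.84064865112305)) [292.61290323 249.0483871 ] ((442.8157958984375, -0.732502281665802), (49.757957458496094, 50.987056732177734), 155.87498474121094) z34 (442.5256042480469, -1.7622835636138916)
((541.4278564453125, -47.51262283325195), (52.94852828979492, 52.772865295410156)) [313.5      206.515625] ((541.2938232421875, -47.5283203125), (53.17739486694336, 54.31143569946289), 10.441150665283203) z34 (539.45849609375, -47.823848724365234)
((587.5992431640625, -8.304323196411133), (21.08299446105957, 61.12328338623047)) [297.18867925 186.77358491] ((587.701171875, -8.891555786132812), (20.619081497192383, 73.20773315429688), 60.242469787597656) z34 (585.1376342773438, -9.793317794799805)
post [300.5 179. ] 10.0 [599.71795572 -18.28501939]
[[ 382.31818   -39.510124]
 [ 557.0847   -133.99387 ]
 [ 622.6451    -12.726875]
 [ 447.87854    81.75687 ]]
sc ((498.986083984375, -17.19115447998047), (143.21392822265625, 204.29132080078125), 61.81303405761719)
[344.20634921 234.3015873 ] ((443.73016357421875, -4.218527317047119), (52.70003128051758, 62.496707916259766), 18.79588508605957) (441.8865051269531, 0.8794746398925781)
[313.63636364 210.67272727] ((539.2003173828125, -40.54481506347656), (51.533851623535156, 54.93778991699219), 122.34416198730469) (536.6148681640625, -35.164546966552734)Traceback (most recent call last):
  File "<stdin>", line 12, in <module>
  File "h.py", line 17, in orange
    M=cv2.moments(m,True); return np.array([M['m10']/M['m00']+x0,M['m01']/M['m00']+y0]),M['m00']
                                            ~~~~~~~~^~~~~~~~~
ZeroDivisionError: float division by zero
```

Measured positions:

| Item | Position (mm) or angle |
|---|---|
| Bearing | (442.6, −1.2) |
| Pocket | (541.7, −47.5) |
| Pivot | about (568.3, 0.9) |
| Post | (599.7, −18.3) |
| Plate yaw | −28.4° |

I'll push along yaw −0.437 with the fingers open 30 mm so that the disc nests between the two tips. First I move behind the bearing.

```bash
python3 -m crank '[[32,373,-402,80,0,0,0.859],[32,373,-402,80,0,0,0.859],[32,373,-402,80,0,0,0.859],[32,373,-402,80,0,0,0.859],[32,373,-402,80,0,0,0.859],[32,373,-402,80,0,0,0.859],[32,373,-402,80,0,0,0.859],[32,373,-402,80,0,0,0.859],[32,373,-402,80,0,0,0.859],[32,373,-402,80,0,0,0.859]]'; python3 -c "
from cell import manip;s=manip.read_state();print(s['eef_pos'],s['eef_rot'],s['finger_gap'],s['joints'])"
```

```text
clock: 1.1
eef_pos: [377.8, -49.7, 136.0]
eef_rot: [-3.142, -0.0, -0.437]
wrist_force: [1.8, -0.6, -0.2]
finger_gap: 29.9
finger_force: 0.0
[377.78347852 -49.73120997 136.00956417] [-3.14151695e+00 -4.35490562e-04 -4.37447134e-01] 29.884710425792587 [-2.27075345e-01 -3.60670275e-03  2.04340702e+00 -1.89555826e-05
  1.10135063e+00  1.78117667e+00]
```

```bash
python3 -m crank '[[32,-8,-71,30,0,0,0],[32,-8,-71,60,0,0,0],[32,-8,-71,86,0,0,0],[32,-8,-71,86,0,0,0],[32,-8,-71,86,0,0,0]]'
python3 - <<'E'
from h import *
s=manip.read_state(); print(s['eef_pos'],s['eef_rot'])
out=[]
for n in("scene","top"):
    p,d=optics.camera(n); cv2.imwrite(f"pics/{n}1.png",p[:,:,::-1])
    c=p[130:290,230:430] if n=="scene" else p[150:310,220:420]
    out.append(cv2.resize(c[:,:,::-1],None,fx=4,fy=3.7/3.7*4,interpolation=cv2.INTER_CUBIC)[:600])
cv2.imwrite("pics/s1.png",out[0]);
E
```

```text
clock: 1.6
eef_pos: [400.6, 15.8, 50.7]
eef_rot: [3.141, 0.001, -0.437]
wrist_force: [0.6, 0.2, 0.1]
finger_gap: 29.8
finger_force: 0.0
[400.56976304  15.77064806  50.70967219] [ 3.14137756e+00  5.15117565e-04 -4.37495363e-01]
```

View pics/s1.png

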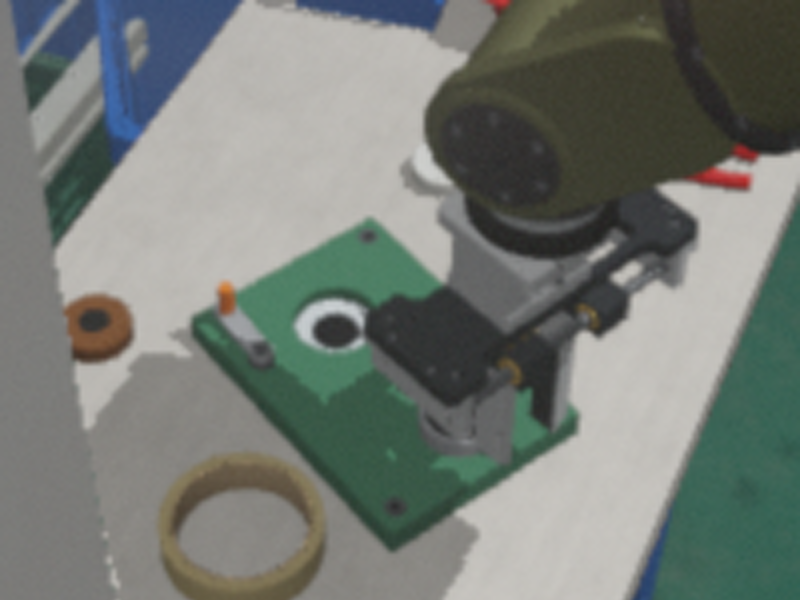

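The near fingertip's outer bottom corner is at scene pixel (357,246), and the bearing is just ahead of the fingers. I'll use that corner to check the scene camera against the arm.

Run:
```python
from h import *
c=optics.calibration("scene");K,R,t=c["camera_matrix"],c["R"],c["t"]
for X in([405,44.1,50.7],[419.5,37.3,50.7],[382-0,-39.5,20],[541.7,-47.5,20],[447.9,81.8,20]):
    q=K@(R@np.array(X)+t); print(X,q[:2]/q[2])
print(ray("scene",[[356.75,245.75]],50.7))
print(ray("scene",[[374.2,233]],20), ray("scene",[[328,264]],20))
```

```text
[405, 44.1, 50.7] [352.55635891 247.21495592]
[419.5, 37.3, 50.7] [347.60711966 242.75996905]
[382, -39.5, 20] [374.33513311 231.78572392]
[541.7, -47.5, 20] [313.78240133 208.20395671]
[447.9, 81.8, 20] [327.68147374 261.55802083]
[[398.04005886  36.6139975 ]]
[[381.0610221  -35.99630477]] [[444.6484248   87.45454186]]
```

The corner check isn't conclusive, so I'll rely on the nesting contact. I'll descend, push the bearing most of the way, back off and measure it again.

```bash
python3 -m crank '[[32,-1,-2,12,0,0,0],[32,-1,-2,25.5,0,0,0],[32,-1,-2,25.5,0,0,0],[32,6,-2,25.5,0,0,0],[32,13,-2,25.5,0,0,0],[32,18,-2,25.5,0,0,0],[32,22,-2,25.5,0,0,0],[32,26,-2,25.5,0,0,0],[32,31,-2,25.5,0,0,0],[32,36,-2,25.5,0,0,0]]' && python3 -m crank '[[32,6,0,0,0,0,0],[32,12,0,0,0,0,0],[32,18,0,0,0,0,0],[32,24,0,0,0,0,0],[32,30,0,0,0,0,0],[32,36,0,0,0,0,0],[32,42,0,0,0,0,0],[32,48,0,0,0,0,0],[32,53,0,0,0,0,0],[32,55,0,0,0,0,0]]' && python3 -m crank '[[32,0,0,0,0,0,0],[32,0,0,0,0,0,0]]'
```

```text
clock: 2.7
eef_pos: [434.2, 2.4, 24.7]
eef_rot: [3.141, 0.0, -0.437]
wrist_force: [-2.3, -0.5, 2.4]
finger_gap: 30.0
finger_force: 1.4
clock: 3.7
eef_pos: [484.2, -21.0, 24.6]
eef_rot: [-3.142, -0.0, -0.437]
wrist_force: [-2.7, 2.0, 3.4]
finger_gap: 29.6
finger_force: 1.5
clock: 3.9
eef_pos: [483.8, -20.7, 24.6]
eef_rot: [-3.142, -0.0, -0.437]
wrist_force: [-0.3, 0.5, -0.5]
finger_gap: 30.0
finger_force: 0.0
```

```bash
python3 -m crank '[[32,-20,0,0,0,0,0],[32,-60,0,-20,0,0,0],[32,-100,0,-40,0,0,0],[32,-120,0,-40,0,0,0],[32,-120,0,-40,0,0,0],[32,-120,0,-40,0,0,0]]'
python3 - <<'E'
from h import *
p,d=optics.camera("top"); cv2.imwrite("pics/top2.png",p[:,:,::-1])
o,H=holes(p,"top",240,160,370,285)
for c in H:
    e=ray("top",c,20).astype(np.float32)
    if len(e)>5: print(c.mean(0),cv2.fitEllipse(e),'z27',cv2.fitEllipse(ray("top",c,27).astype(np.float32))[0])
c=p[150:270,240:400]
cv2.imwrite("pics/t2.png",cv2.resize(c[:,:,::-1],None,fx=5,fy=5,interpolation=cv2.INTER_CUBIC))
E
```

```text
clock: 4.5
eef_pos: [375.7, 30.0, 64.9]
eef_rot: [-3.141, -0.001, -0.437]
wrist_force: [0.3, 0.2, 0.2]
finger_gap: 29.8
finger_force: 0.0
[310.35483871 213.34408602] ((525.7444458007812, -40.65021896362305), (53.72486114501953, 95.20227813720703), 66.06344604492188) z27 (524.94873046875, -40.85194396972656)
[297.16981132 186.75471698] ((587.9601440429688, -8.98660945892334), (20.70449447631836, 74.17085266113281), 60.02024841308594) z27 (586.6763916015625, -9.43674087524414)
```

View pics/t2.png

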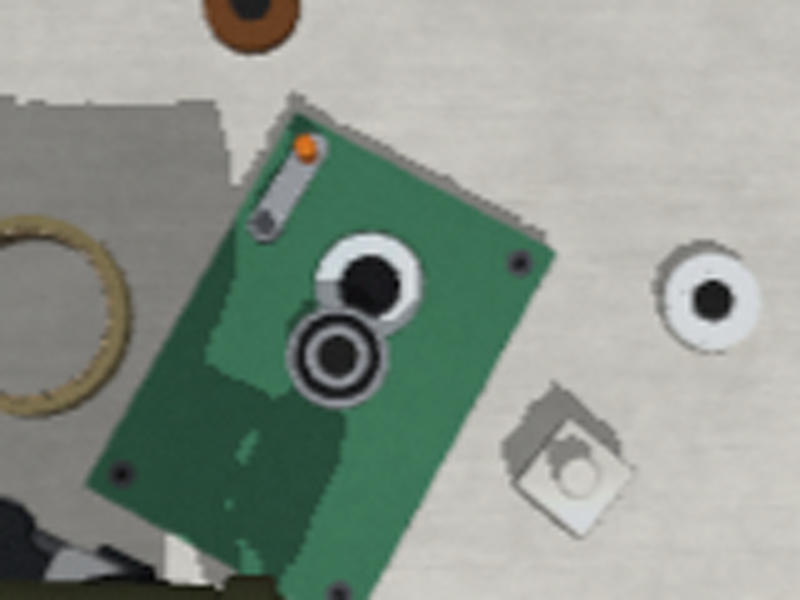

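The bearing is now at about (307.4,221.6), just behind the pocket at (313.8,206.5). I'll refine both centres.

Run:
```python
from h import *
g=cv2.imread("pics/t2.png",0); g=cv2.GaussianBlur(g,(0,0),2)
for lo,hi,z in((44,54,34),(52,62,20)):
    cs=cv2.HoughCircles(g,cv2.HOUGH_GRADIENT,1.2,20,param1=60,param2=20,minRadius=lo,maxRadius=hi)[0]
    for c in cs[:6]:
        if 270<c[0]<440 and 200<c[1]<420: print(c, ray("top",[[(c[0]+.5)/5-.5+240,(c[1]+.5)/5-.5+150]],z))
```

```text
[336.6  354.6   51.92] [[507.20240464 -33.0796413 ]]
[370.2  282.6   49.28] [[540.34551596 -48.12194059]]
[336.6 354.6  52.6] [[508.52359274 -32.54907742]]
[369.      289.80002  55.84   ] [[538.81745321 -47.29958544]]
```

```bash
python3 -m crank '[[32,40,-1.4,0,0,0,0],[32,80,-1.4,20,0,0,0],[32,100,-1.4,40,0,0,0],[32,104,-1.4,40,0,0,0],[32,110,-1.4,40,0,0,0],[32,116,-1.4,40,0,0,0],[32,121,-1.4,40,0,0,0],[32,126,-1.4,40,0,0,0],[32,131,-1.4,40,0,0,0],[32,136,-1.4,40,0,0,0]]' && python3 -m crank '[[32,3,0,0,0,0,0],[32,6,0,0,0,0,0],[32,9,0,0,0,0,0],[32,12,0,0,0,0,0],[32,15,0,0,0,0,0],[32,17,0,0,0,0,0],[32,19,0,0,0,0,0],[32,21,0,0,0,0,0],[32,21,0,0,0,0,0]]'
python3 - <<'E'
from h import *
p,d=optics.camera("scene"); cv2.imwrite("pics/scene3.png",p[:,:,::-1])
cv2.imwrite("pics/s3.png",cv2.resize(p[150:270,260:380,::-1],None,fx=5,fy=5,interpolation=cv2.INTER_CUBIC))
E
```

```text
clock: 5.55
eef_pos: [499.1, -26.2, 25.0]
eef_rot: [-3.142, -0.0, -0.437]
wrist_force: [-2.4, 1.6, 2.8]
finger_gap: 30.1
finger_force: 1.6
clock: 6.45
eef_pos: [518.1, -35.3, 24.6]
eef_rot: [-3.142, -0.0, -0.437]
wrist_force: [0.1, -0.5, 0.5]
finger_gap: 30.0
finger_force: 0.0
```

View pics/s3.png

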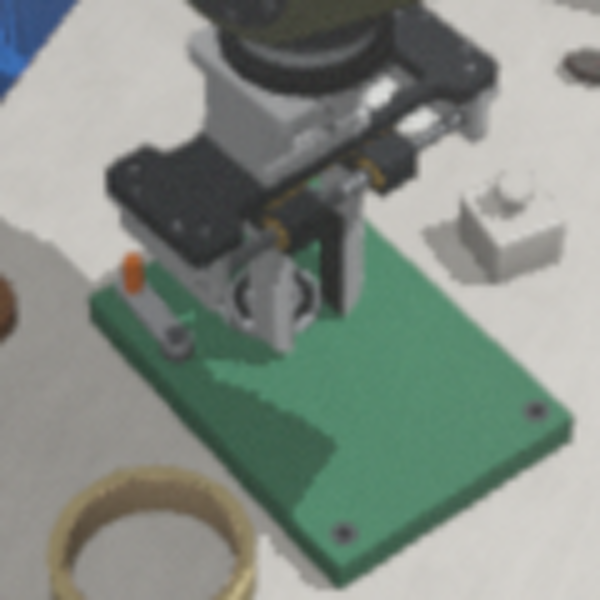

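The bearing, near crop pixel (275,300), seems to have dropped and the force is zero. I'll back off and check the depth.

```bash
python3 -m crank '[[32,-10,0,0,0,0,0],[32,-40,0,-30,0,0,0],[32,-90,0,-50,0,0,0],[32,-140,0,-60,0,0,0],[32,-140,0,-60,0,0,0],[32,-140,0,-60,0,0,0]]'
python3 - <<'E'
from h import *
p,d=optics.camera("top"); cv2.imwrite("pics/top4.png",p[:,:,::-1])
c=optics.calibration("top");K,R,t=c["camera_matrix"],c["R"],c["t"]
v,u=np.mgrid[185:228,298:332]; dd=d[185:228,298:332].ravel()
X=(np.linalg.inv(K)@np.c_[u.ravel(),v.ravel(),np.ones(u.size)].T*dd).T; W=(X-t)@R
r=np.hypot(W[:,0]-541.5,W[:,1]+47.5); a=np.degrees(np.arctan2(W[:,1]+47.5,W[:,0]-541.5))
for k in range(-180,180,45):
    m=(r>15)&(r<22)&(a>k)&(a<k+45); print(k,m.sum(),np.median(W[m,2]).round(1))
m=(r>30)&(r<36);print("plate",np.median(W[m,2]))
o,H=holes(p,"top",240,160,370,285)
for h in H:
    e=ray("top",h,21).astype(np.float32)
    if len(e)>5: print(h.mean(0),cv2.fitEllipse(e))
cv2.imwrite("pics/t4.png",cv2.resize(p[150:270,240:400,::-1],None,fx=5,fy=5,interpolation=cv2.INTER_CUBIC))
E
```

```text
clock: 7.1
eef_pos: [390.6, 24.6, 85.2]
eef_rot: [-3.141, -0.002, -0.436]
wrist_force: [0.5, -0.0, -0.4]
finger_gap: 30.5
finger_force: 0.0
-180 20 21.7
-135 17 21.5
-90 17 21.7
-45 15 21.5
0 16 22.0
45 20 21.7
90 18 21.9
135 19 21.0
plate 19.495109968557887
[313.5 206.5] ((541.2516479492188, -47.491085052490234), (52.38331985473633, 53.50806427001953), 12.426886558532715)
[297.16981132 186.75471698] ((587.7767333984375, -9.050909996032715), (20.68129539489746, 74.08773040771484), 60.02025604248047)
```

View pics/t4.png

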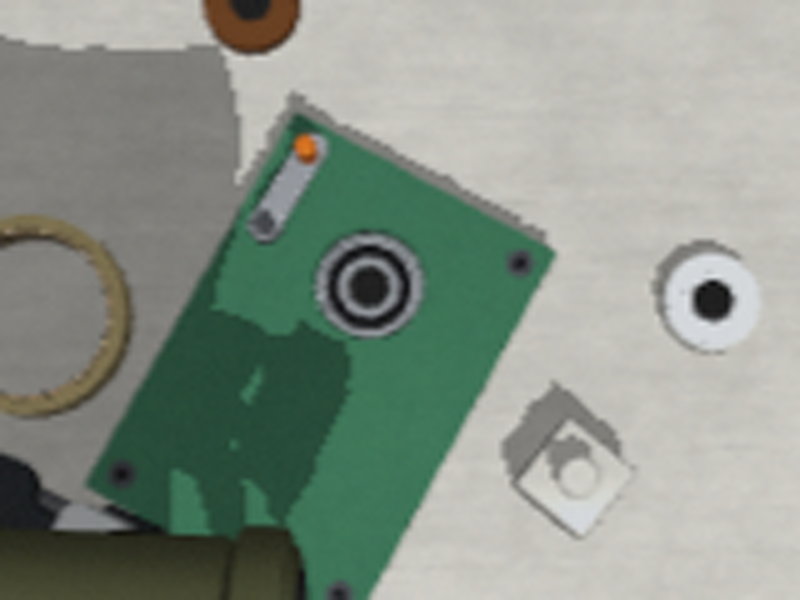

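The bearing is seated flat: its top is at z ≈ 22 all round, and it is centred at (541,−47.5). Next I go over the post, turning the tool so that its x axis points radially inward, which keeps joint 6 in range.

```bash
python3 -m crank '[[24,208,-51,0,0,0,-1.5],[24,208,-51,0,0,0,-1.5],[24,208,-51,0,0,0,-1.5],[24,208,-51,0,0,0,-1.5],[24,208,-51,0,0,0,-1.5],[24,208,-51,0,0,0,-1.5],[24,208,-51,0,0,0,-1.5],[24,208,-51,0,0,0,-1.5],[24,208,-51,0,0,0,-1.5],[24,208,-51,0,0,0,-1.5]]'  && python3 -m crank '[[24,0,0,0,0,0,-1.5],[24,0,0,0,0,0,-1.5],[24,0,0,0,0,0,-1.5],[24,0,0,0,0,0,-1.5],[24,0,0,0,0,0,-1.5],[24,0,0,0,0,0,-1.5],[24,0,0,0,0,0,-1.5],[24,0,0,0,0,0,-1.5],[24,0,0,0,0,0,-1.5],[24,0,0,0,0,0,-1.5]]'; python3 -c "
from cell import manip;s=manip.read_state();print(s['eef_pos'],s['eef_rot'],s['joints'])
import numpy as np
y=s['eef_rot'][2];d=np.array([601,-17.6])-s['eef_pos'][:2];print(d@[np.cos(y),np.sin(y)],d@[np.sin(y),-np.cos(y)])"
```

```text
clock: 8.15
eef_pos: [601.6, -18.4, 83.3]
eef_rot: [-3.141, 0.001, 1.068]
wrist_force: [1.1, 0.1, 0.5]
finger_gap: 22.9
finger_force: 0.0
clock: 9.15
eef_pos: [601.6, -18.4, 83.3]
eef_rot: [-3.141, -0.001, 2.568]
wrist_force: [0.3, -0.2, 0.5]
finger_gap: 22.6
finger_force: 0.0
[601.60201296 -18.42411325  83.32406366] [-3.14103490e+00 -1.01870605e-03  2.56823496e+00] [-9.14521538e-02  5.35134935e-01  1.48738240e+00 -2.45466881e-05
  1.12023651e+00 -1.08888037e+00]
0.9527867007733273 0.36575916616777837
```

```bash
python3 -m crank '[[24,1,0,15,0,0,0],[24,1,0,28,0,0,0],[24,1,0,33,0,0,0],[24,1,0,38,0,0,0],[24,1,0,43,0,0,0],[24,1,0,46,0,0,0],[24,1,0,46,0,0,0]]'
python3 - <<'E'
from h import *
p,d=optics.camera("scene")
cv2.imwrite("pics/s5.png",cv2.resize(p[150:270,240:360,::-1],None,fx=5,fy=5,interpolation=cv2.INTER_CUBIC))
# arc rows: relative to now, tool x inward (R=38), pivot ahead of tool
s=manip.read_state();y0=s['eef_rot'][2];P=s['eef_pos'][:2];print(P,s['eef_pos'][2],y0)
c=np.array([569,2.]);ex=[np.cos(y0),np.sin(y0)];ey=[np.sin(y0),-np.cos(y0)]
a0=np.radians(-28.4)
for k in np.r_[0.05,np.arange(.15,1.6,.15),1.57,1.6,1.65,1.7,1.75]:
    a=a0-k; q=c+38*np.array([np.cos(a),np.sin(a)])-P; print(round(k,2),np.round([q@ex,q@ey],1),'turn',round(y0-(a+np.pi),3))
E
```

```text
clock: 9.85
eef_pos: [600.2, -17.2, 38.4]
eef_rot: [-3.141, -0.0, 2.562]
wrist_force: [0.1, -0.7, 0.6]
finger_gap: 22.5
finger_force: 0.0
[600.32813658 -17.1691837 ] 38.74123929082761 2.5624767175349836
0.05 [-1.3  0.2] turn -0.033
0.15 [-1.2 -3.6] turn 0.067
0.3 [-0.4 -9.3] turn 0.217
0.45 [  1.2 -14.7] turn 0.367
0.6 [  3.7 -19.9] turn 0.517
0.75 [  6.8 -24.6] turn 0.667
0.9 [ 10.7 -28.8] turn 0.817
1.05 [ 15.1 -32.4] turn 0.967
1.2 [ 20.  -35.2] turn 1.117
1.35 [ 25.3 -37.4] turn 1.267
1.5 [ 30.9 -38.7] turn 1.417
1.57 [ 33.5 -39. ] turn 1.487
1.6 [ 34.7 -39. ] turn 1.517
1.65 [ 36.5 -39.1] turn 1.567
1.7 [ 38.4 -39.1] turn 1.617
1.75 [ 40.3 -38.9] turn 1.667
```

View pics/s5.png

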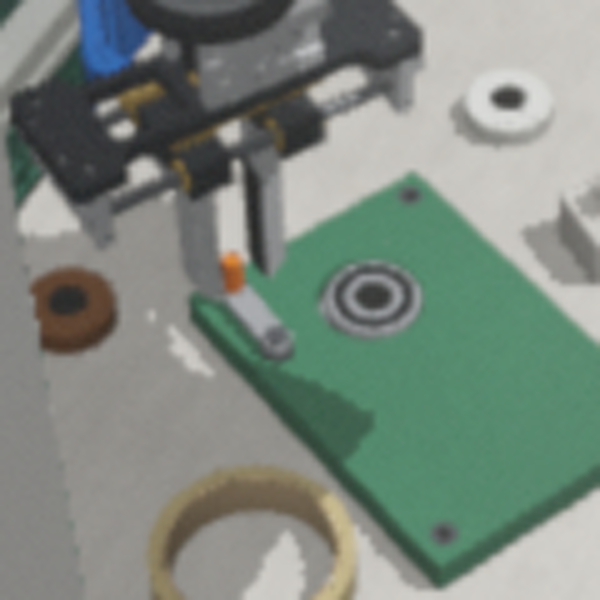

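The post (crop 233,270) stands between the fingertips, and the bearing lies flat in the pocket. Now I sweep round the arc.

```bash
python3 -m crank '[[15,-1.3,-1,1,0,0,0],[15,-1.2,-3.6,1,0,0,0.07],[15,-0.4,-9.3,1,0,0,0.21],[15,1.2,-14.7,1,0,0,0.36],[15,3.7,-19.9,1,0,0,0.51],[15,6.8,-24.6,1,0,0,0.66],[15,10.7,-28.8,1,0,0,0.81],[15,15.1,-32.4,1,0,0,0.96],[15,20,-35.2,1,0,0,1.11],[15,25.3,-37.4,1,0,0,1.26]]'
python3 - <<'E'
from h import *
s=manip.read_state();y0=s['eef_rot'][2];P=s['eef_pos'][:2];print(P,y0)
c=np.array([569,2.]);ex=[np.cos(y0),np.sin(y0)];ey=[np.sin(y0),-np.cos(y0)]
for k in (1.4,1.45,1.5,1.55,1.6,1.65,1.7,1.75):
    a=np.radians(-28.4)-k; q=c+38*np.array([np.cos(a),np.sin(a)])-P; print(round(k,2),np.round([q@ex,q@ey],1),'turn',round(y0-(a+np.pi),3))
E
```

```text
clock: 10.9
eef_pos: [558.9, -34.9, 38.0]
eef_rot: [3.14, -0.0, 1.296]
wrist_force: [2.6, 0.0, -0.9]
finger_gap: 14.5
finger_force: 0.9
[558.85181439 -34.8857964 ] 1.2963700496996613
1.4 [ 0.3 -2.1] turn 0.05
1.45 [ 0.4 -4. ] turn 0.1
1.5 [ 0.7 -5.9] turn 0.15
1.55 [ 1.  -7.8] turn 0.2
1.6 [ 1.4 -9.6] turn 0.25
1.65 [  2.  -11.5] turn 0.3
1.7 [  2.6 -13.3] turn 0.35
1.75 [  3.3 -15. ] turn 0.4
```

```bash
python3 -m crank '[[15,0.3,-2.1,0,0,0,0.05],[15,0.4,-4,0,0,0,0.1],[15,0.7,-6,0,0,0,0.15],[15,1,-8,0,0,0,0.2],[15,1.4,-9.6,0,0,0,0.24],[15,1.6,-10.5,0,0,0,0.24]]'; python3 -m crank '[[15,0,-0.5,0,0,0,0],[15,0,-1,0,0,0,0]]'
```

```text
clock: 11.5
eef_pos: [549.2, -30.6, 38.0]
eef_rot: [3.141, -0.0, 1.062]
wrist_force: [-0.0, -0.9, 0.3]
finger_gap: 14.2
finger_force: 0.7
clock: 11.7
eef_pos: [548.3, -29.9, 37.9]
eef_rot: [3.141, -0.0, 1.064]
wrist_force: [2.2, -2.6, 0.8]
finger_gap: 14.1
finger_force: 1.9
```

```bash
python3 -m crank '[[15,0,-0.5,0,0,0,0],[15,0,-1,0,0,0,0],[15,0,-1,0,0,0,0]]'; python3 -m crank '[[15,0,-0.5,0,0,0,0],[15,0,-1,0,0,0,0],[15,0,-1,0,0,0,0]]'
```

```text
clock: 12.0
eef_pos: [548.1, -29.8, 38.0]
eef_rot: [3.139, -0.0, 1.063]
wrist_force: [5.9, -3.8, -1.3]
finger_gap: 14.1
finger_force: 4.0
clock: 12.3
eef_pos: [547.9, -29.7, 38.1]
eef_rot: [3.137, -0.001, 1.063]
wrist_force: [11.6, -6.8, -4.1]
finger_gap: 14.2
finger_force: 6.6
```

The force is climbing while the TCP stands still, so the keeper is at its stop. I'll relieve the pressure, lift straight up, move clear and verify.

```bash
python3 -m crank '[[20,0,3,0,0,0,0],[20,0,3,0,0,0,0],[20,0,3,-12,0,0,0],[20,0,3,-40,0,0,0],[20,-40,0,-80,0,0,0],[20,-40,40,-110,0,0,0],[20,-40,90,-110,0,0,0],[20,-40,140,-110,0,0,0],[20,-40,190,-110,0,0,0],[20,-40,190,-110,0,0,0]]'
python3 - <<'E'
from h import *
p,d=optics.camera("top"); cv2.imwrite("pics/top6.png",p[:,:,::-1])
u,a=orange(p,290,165,345,240); P=ray("top",u,52)[0]; v=P-[568.3,.9]; print(u,a,P,np.hypot(*v),"keeper",-np.arctan2(v[1],v[0])-np.radians(28.4))
c=p[120:300,215:455]
cv2.imwrite("pics/t6.png",cv2.resize(c[:,:,::-1],None,fx=3.3,fy=3.3,interpolation=cv2.INTER_CUBIC))
E
```

```text
clock: 13.3
eef_pos: [695.3, -158.5, 145.5]
eef_rot: [-3.14, 0.0, 1.061]
wrist_force: [-1.2, -0.0, -1.7]
finger_gap: 19.3
finger_force: 0.0Traceback (most recent call last):
  File "<stdin>", line 3, in <module>
  File "h.py", line 17, in orange
    M=cv2.moments(m,True); return np.array([M['m10']/M['m00']+x0,M['m01']/M['m00']+y0]),M['m00']
                                            ~~~~~~~~^~~~~~~~~
ZeroDivisionError: float division by zero
```

The arm blocks the top view, so I'll swing it aside.

```bash
python3 -m crank '[[20,0,0,-60,0,0,0],[20,0,0,-60,0,0,0],[20,-354,-140,-60,0,0,0],[20,-354,-140,-60,0,0,0],[20,-354,-140,-60,0,0,0],[20,-354,-140,-60,0,0,0],[20,-354,-140,-60,0,0,0],[20,-354,-140,-60,0,0,0],[20,-354,-140,-60,0,0,0],[20,-354,-140,-60,0,0,0]]'
python3 - <<'E'
from h import *
p,d=optics.camera("top"); cv2.imwrite("pics/top6.png",p[:,:,::-1])
c=p[120:300,215:455]
cv2.imwrite("pics/t6.png",cv2.resize(c[:,:,::-1],None,fx=3.3,fy=3.3,interpolation=cv2.INTER_CUBIC))
u,a=orange(p,290,165,345,240); P=ray("top",u,52)[0]; v=P-[568.3,.9]; print(u,a,P,np.hypot(*v),"keeper",-np.arctan2(v[1],v[0])-np.radians(28.4))
E
```

```text
clock: 14.35
eef_pos: [395.5, -397.9, 209.1]
eef_rot: [3.14, 0.001, 1.062]
wrist_force: [1.3, -0.5, -0.0]
finger_gap: 18.7
finger_force: 0.0
[306.875 201.125] 8.0 [549.20312282 -33.22034025] 39.10100173799889 keeper 1.585376544275593
```

View pics/t6.png

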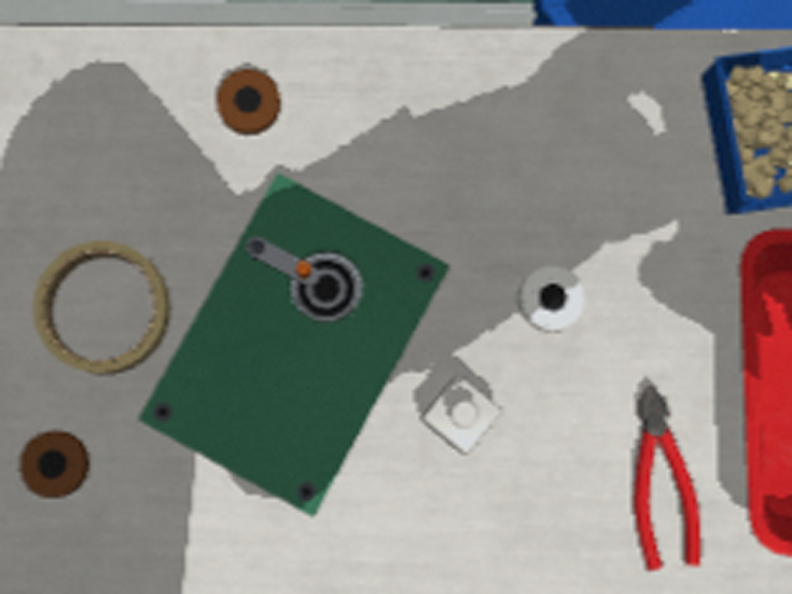

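The picture shows the bearing seated at (327,287) and the keeper over it with its post at (304,269), at about 1.57 rad. The weight, tape roll and cutters haven't moved.

```bash
python3 -c "
from cell import manip;print(manip.sign_off())"
```

```text
the job is handed in; nothing more can be done
None
```

The bearing lies flat in the pocket, the keeper is turned over it to its stop, the weight, tape roll and side cutters look undisturbed in the final picture, and the job was handed in at about 14.4 s.

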